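Snug up the fill plug of a specimen wash tank

TASK

The larger of the two brass wing plugs on top of the wash tank has been left loose in its tapered thread. Grip its bar and turn it clockwise (seen from above) until you feel it go snug and the collar under it starts to be dragged round, carry on a touch further, some 15 degrees, so that it seals, then stop and let go: about 35 degrees past snug the port would split. Leave the smaller vent plug as it is.

Things in the scene. Friction and masses are not known exactly. Their poses are not given: they have to be found in the camera images.
- plug_grip (a point): Large brass wing plug, the one to tighten: upright bar 60 mm long, 14 mm thick, 34 mm tall on a hub 40 mm across. The point is on its vertical turning axis, 12 mm below the bar's top, 22 mm above the hub's top face; x along the bar (grip across y), z up. Stays at one height. Turns loosely (0.03 N m) for an unknown 10 to 70 degrees clockwise, then its taper binds. The tank is fixed.
- seat (a joint): Turn in rad past the point where the large plug goes snug: 0 while loose, then growing clockwise. Also the turn of the steel collar (44 mm across, short dark tick mark) under its hub, still until then. Resistance jumps from 0.03 to 0.43 N m at snug, then rises by 0.5 N m per rad (a hand that has paused feels about half); the plug stays where left.
- vent_grip (a point): Small brass wing plug (vent), already tight, not to be turned: bar 36 mm long, 10 mm thick, 24 mm tall on a 28 mm hub. The point is on its axis, 10 mm below the bar's top; x along the bar, z up. On the same tank, 150 mm to one side of the large plug. All else on the tank is at least 20 mm below the large plug's hub top.
- vent (a joint): Turn of the small vent plug in rad from how it was left, clockwise positive; 0 at the start; held by about 0.25 N m of friction.

How it is judged:
By the outcome, as a careful person would: the job done as asked, in the order asked, and still so for the second after the job is handed in, with the robot touching nothing.
It also fails if it takes over 38 s, if anything falls off the work surface, if the arm or the gripper's body presses on something with over 40 N, if the wrist force passes 120 N, or if a joint passes its speed limit or range.

ROBOT

A 6-joint arm with a two-finger parallel gripper is mounted at the origin on the work surface. World frame = base frame: x ahead of the robot, y to its left, z up, the work surface at z = 0. Lengths are in m, angles in degrees, forces in N, time in s.
With the tool pointing down it reaches from about 0.4 to 0.825 m from the base axis. Payload 7 kg.
Tool frame: the origin (TCP) lies at the centre of the arm's flange, where the gripper is bolted on; the fingertips stand 178 mm ahead of it and the grasp point (between the pads) lies 159 mm ahead of it (tip_reach is the distance from the TCP to the fingertips, in m); z points along the fingers, y is the line along which they close (so a half turn about z gives the same grasp; the last joint's range is limited). The gripper opens to 88 mm and grips with 3 to 60 N. Pads are 19 mm wide; open, the fingers measure 130 mm over their backs; the gripper's body (78 mm by 193 mm) begins 47 mm behind the grasp point.
Start: joints at [-58.493, 20.546, 0.682, 0, -70.136, -16.507], TCP at [0.175, -0.652, 0.405] pointing down, gripper open.
Joint ranges: [-176.03, 176.03], [-82.01, 121.73], [-58.28, 71.71], [-173.87, 95.51], [-174.79, -0.11], [-173.66, 173.66]. Speed limits (degrees/s): [136.94, 136.94, 172.46, 180, 180, 180].

INTERFACE

Orientations are given as [roll, pitch, yaw] about the fixed x, y, z axes, in that order (R = Rz(yaw) Ry(pitch) Rx(roll)).
In Python, from plant import * gives the robot as it stands.
- The arm moves only by the shell command python3 -m handwheel 'ROWS'. ROWS is JSON, a list of rows, each a list of 7 numbers: the opening, from -1 (shut) to 1 (fully open), then the shift along the tool's x, y, z as a fraction of full scale, then the turn, a rotation vector about the tool's x, y, z as a fraction of full scale. A call has 1 to 5 rows; each row shifts and turns the commanded pose from where the row before left it, along the tool's axes as they then stand; what a row does not reach is not made up. Full scale, the value 1, is 0.025 m for a shift and 6 degrees for a turn. A row lasts 1/8 s, in which the tool goes at most 62.5 mm and 10.7 degrees, less where a joint would pass 70% of its speed; a pose out of reach is approached as far as the arm can. A call with a number of a shift or a turn outside -1 to 1 is refused whole. A call with a gripper value outside its range is refused whole. The fingers move at their own pace and stop on an object; the grip force is fixed at half the most. Time passes only in rows, so rows that do not move let the fingers close. It gives the time, the measured TCP pose, the force, the opening and the grip force at its end, in the units of the state.
- get_obs(): the state, without advancing time (a new reading comes with each control period).
- snapshot(name): name is "scene" or "side" or "wrist"; returns a dict with "color" (400x640x3 uint8, red, green, blue), "fx", "fy", "cx", "cy" (pixels), "k1" (the pictures are not rectified: a ray, as slopes to the right and down, at radius r is drawn at 1 + k1 r^2 times it, then the intrinsics apply), "R" (3x3) and "t" (3): a world point X has camera coordinates R X + t; the wrist camera has in their place "tool_from_camera" (4x4, takes a point from camera to tool coordinates, whose origin is the TCP and whose axes are the flange's). Camera axes: x right, y down, z forward; pixel columns grow to the right and rows downward; lengths in m; the calibration is good to about 2 mm. A picture is of the moment at which its call begins: read the wrist's pose just before it. There is no depth.
- close_job(): hands the job in; it is judged then, once.
The state is a dict: "clock": time; "joint_pos": joint angles; "qvel": joint speeds; "tau": joint torques, N m; "tool_pos": TCP position; "orientation": TCP orientation; "force": force on the tool from outside, world axes, zero at the start; "moment": the same for the moment, N m; "opening": finger opening in m; "gripper_force": force on a finger pad.
Only numpy, scipy, OpenCV 4.12 (cv2) and the standard library are available. Lean on these libraries where they do the work, as an engineer would, in place of code of your own. Each camera call takes 0.05 s, during which the arm holds its last target. There are 200 camera calls.

## Working session

There is one attempt and no reset: what is moved stays moved. The work goes in short steps, Python scripts to look and compute and a shell command to move; the robot and the scene stay as the last step left them, time stands still between calls to the robot, and variables do not carry over. Pictures are saved under pics/ and viewed, at most 10 in all, crops included, and the job is handed in when it is done.

```bash
ls; mkdir -p pics
python3 - <<'E'
from plant import *
import cv2,numpy as np
o=get_obs();print(o)
a=[]
for n in ("scene","side","wrist"):
    s=snapshot(n);cv2.imwrite(f"pics/{n}0.png",s["color"][:,:,::-1])
    print(n,{k:np.round(v,4).tolist() for k,v in s.items() if k!="color"})
E
```

```text
pics
{'clock': 0.0, 'joint_pos': array([-5.84925172e+01,  2.05923410e+01,  6.32046962e-01, -2.09477784e-02,
       -7.01347838e+01, -1.65061431e+01]), 'qvel': array([-0.02824325, -0.00289273, -0.02287176,  0.09591792, -0.01138575,
       -0.02463721]), 'tau': array([ 1.08209399e-03, -5.82713950e+01,  2.93052542e+01,  6.99670315e+00,
        6.77254808e-03, -2.28512208e-04]), 'tool_pos': array([ 0.17465779, -0.65180463,  0.40369648]), 'orientation': array([ 1.79903245e+02, -8.13563602e-03, -1.65005788e+02]), 'force': array([0.1449914 , 0.5477797 , 0.63510258]), 'moment': array([ 0.04472301, -0.00202692,  0.05063357]), 'gripper_force': 0.0, 'opening': 0.087474007134081}
scene {'fx': 392.8435, 'fy': 392.8435, 'cx': 321.9529, 'cy': 199.3327, 'k1': -0.0433, 'R': [[0.4772, 0.8785, -0.0211], [0.4238, -0.2511, -0.8702], [-0.7698, 0.4063, -0.4922]], 't': [-0.2992, -0.0713, 1.144]}
side {'fx': 497.5974, 'fy': 497.5974, 'cx': 317.7373, 'cy': 206.809, 'k1': -0.0718, 'R': [[0.9945, -0.1035, -0.0178], [-0.0781, -0.6158, -0.7841], [0.0702, 0.7811, -0.6204]], 't': [-0.5402, 0.2011, 0.6972]}
wrist {'fx': 335.0108, 'fy': 335.0108, 'cx': 319.7139, 'cy': 196.2637, 'k1': -0.0603, 'tool_from_camera': [[0.0001, -0.9516, -0.3074, 0.0839], [1.0, -0.0003, 0.0014, -0.0005], [-0.0014, -0.3074, 0.9516, 0.0207], [0.0, 0.0, 0.0, 1.0]]}
```

View pics/scene0.png

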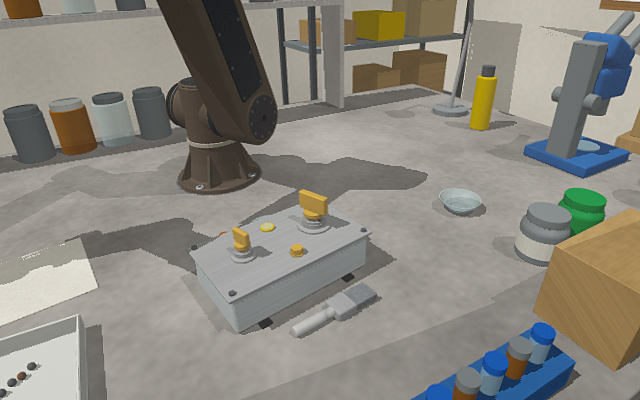

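View pics/side0.png

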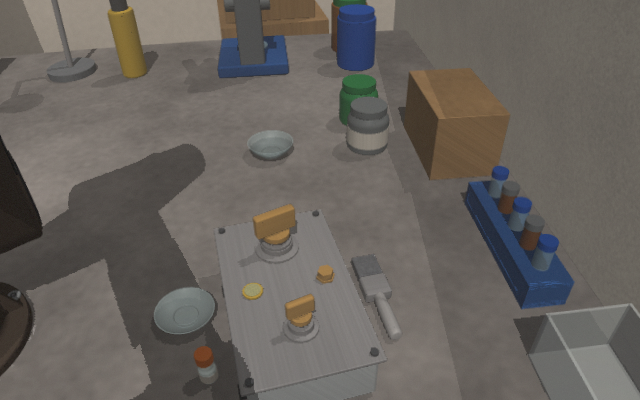

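Large plug: about (313,205) in scene and (275,225) in side. The vent plug is at (240,240) and (300,310). I'll enlarge crops for precise pixels.

Run:
```python
import cv2,numpy as np
a=cv2.imread("pics/scene0.png")[180:240,285:345];b=cv2.imread("pics/side0.png")[200:260,245:305]
f=lambda m:cv2.resize(m,(400,400),interpolation=cv2.INTER_CUBIC)
m=np.hstack([f(a),f(b)])
for k in range(0,800,67): cv2.line(m,(k,0),(k,6),(0,0,255),1)
cv2.imwrite("pics/crop0.png",m)
```

```text
(no output)
```

View pics/crop0.png

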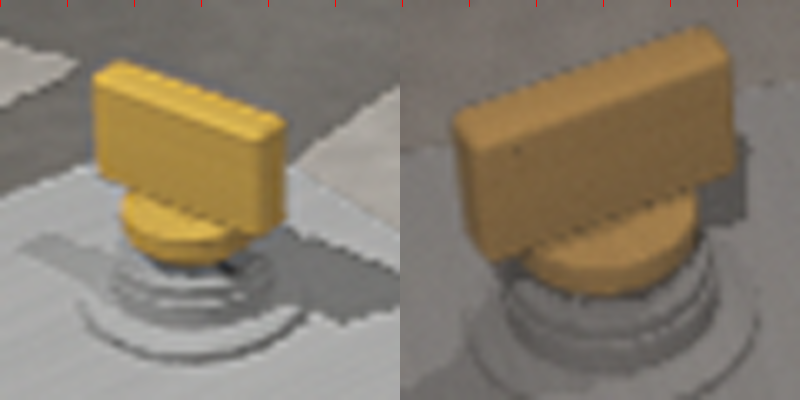

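View pics/wrist0.png

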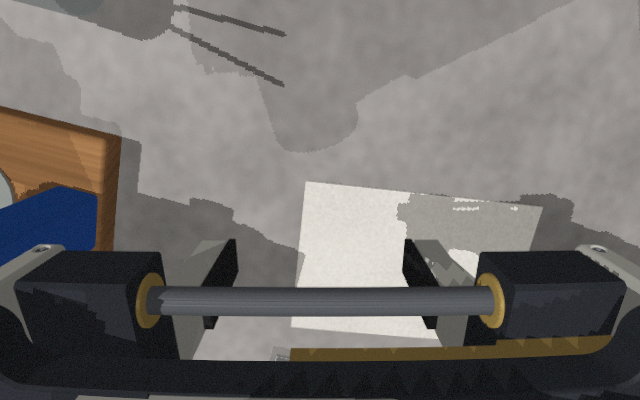

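```bash
cat > h.py <<'E'
import numpy as np,cv2
from scipy.optimize import least_squares
from scipy.spatial.transform import Rotation as Ro
def proj(s,X):
    c=X@np.array(s["R"]).T+np.array(s["t"]);u=c[:,:2]/c[:,2:];u=u*(1+s["k1"]*(u**2).sum(1,keepdims=True))
    return u*[s["fx"],s["fy"]]+[s["cx"],s["cy"]]
def rel(o,target,yaw):
    """remaining shift in tool axes (mm) and yaw for a pointing-down tool at TCP target"""
    R=Ro.from_euler("xyz",o["orientation"],degrees=True)
    Rt=Ro.from_euler("xyz",[180,0,yaw],degrees=True)
    return R.inv().apply(np.array(target)-o["tool_pos"])*1e3,(R.inv()*Rt).as_rotvec(degrees=True)
E
python3 - <<'E'
from plant import *
from h import *
k=60/400
S=np.array([[120,60],[95,77],[264,140],[285,120],[97,172],[258,236],[284,220]])*k+[285,180]-.5+k/2
SX=[(-30,7,12),(-30,-7,12),(30,-7,12),(30,7,12),(-30,-7,-22),(30,-7,-22),(30,7,-22)]
D=np.array([[70,152],[330,58],[335,175],[90,260],[55,118],[310,28]])*k+[245,200]-.5+k/2
DX=[(-30,-7,12),(30,-7,12),(30,-7,-22),(-30,-7,-22),(-30,7,12),(30,7,12)]
s=snapshot("scene");d=snapshot("side")
def f(p):
    T=lambda X:Ro.from_euler("z",p[3]).apply(np.array(X)*1e-3)+p[:3]
    return np.r_[(proj(s,T(SX))-S).ravel(),(proj(d,T(DX))-D).ravel()]
for y0 in (0,):
    r=least_squares(f,[.5,-.3,.15,y0],loss="soft_l1");print(r.x[:3],np.degrees(r.x[3]),np.round(r.fun,1))
p=r.x; o=get_obs();print(np.hypot(*p[:2]),o["clock"])
for yaw in (np.degrees(p[3]),np.degrees(p[3])+180): print(yaw,rel(o,p[:3]+[0,0,.159],yaw))
# vent guess via triangulation of bar centre
g=least_squares(lambda v:np.r_[(proj(s,v[None])-[[240,239]]).ravel(),(proj(d,v[None])-[[300,308]]).ravel()],p[:3]);print(g.x,g.fun)
E
```

```text
[0.49055509 0.05877815 0.13970329] 23.169354559058526 [ 0.3 -0.8 -0.9 -0.5 -0.8 -0.5  0.9 -0.6 -0.3  1.1  0.5  1.4  1.3  0.6
  0.2 -0.1  0.9 -0.   1.3  1.  -0.5  2.5 -1.7 -0.7 -0.6 -0.9]
0.49406392902514507 0.25
23.169354559058526 (array([-489.05507093,  604.65105986,  105.95646924]), array([-1.00369599e-03, -6.59531195e-02,  1.71828810e+02]))
203.16935455905852 (array([-489.05507093,  604.65105986,  105.95646924]), array([ 4.39091477e-02, -6.68223669e-04, -8.17117719e+00]))
[ 0.51529077 -0.08995011  0.12146259] [ 0.73287628 -1.16624194  0.33519692  0.9274692 ]
```

Bar fitted at (0.491, 0.059, 0.140), yaw 23°, residuals about 1 px. I'll hover at height and use yaw +23 so joint 6 has room for the clockwise turn.

```bash
python3 -m handwheel '[[1,-0.78,0.97,0,0,0,0],[1,-0.78,0.97,0,0,0,0],[1,-0.78,0.97,0,0,0,0],[1,-0.78,0.97,0,0,0,0],[1,-0.78,0.97,0,0,0,0]]'
python3 -m handwheel '[[1,-0.78,0.97,0,0,0,0],[1,-0.78,0.97,0,0,0,0],[1,-0.78,0.97,0,0,0,0],[1,-0.78,0.97,0,0,0,0],[1,-0.78,0.97,0,0,0,0]]'
python3 -m handwheel '[[1,-0.78,0.97,0,0,0,0],[1,-0.78,0.97,0,0,0,0],[1,-0.78,0.97,0,0,0,0],[1,-0.78,0.97,0,0,0,0],[1,-0.78,0.97,0,0,0,0]]'
python3 -m handwheel '[[1,-0.78,0.97,0,0,0,0],[1,-0.78,0.97,0,0,0,0],[1,-0.78,0.97,0,0,0,0],[1,-0.78,0.97,0,0,0,0],[1,-0.78,0.97,0,0,0,0]]'
python3 -m handwheel '[[1,-0.78,0.97,0,0,0,0],[1,-0.78,0.97,0,0,0,0],[1,-0.78,0.97,0,0,0,0],[1,-0.78,0.97,0,0,0,0],[1,-0.78,0.97,0,0,0,0]]'
python3 -c "
from plant import *
o=get_obs();print(o['clock'],o['joint_pos'],o['tool_pos'],o['orientation'])"
```

```text
clock: 0.88
tool_pos: [0.2377, -0.5087, 0.4046]
orientation: [-180.0, 0.0, -165.0]
force: [-0.0, 0.7, 0.7]
opening: 0.0878
gripper_force: 0.0
clock: 1.5
tool_pos: [0.3005, -0.3663, 0.4047]
orientation: [-180.0, 0.0, -165.0]
force: [0.3, -0.1, 0.5]
opening: 0.088
gripper_force: 0.0
clock: 2.12
tool_pos: [0.3632, -0.224, 0.4048]
orientation: [-180.0, 0.0, -165.0]
force: [0.5, -0.8, -0.5]
opening: 0.0876
gripper_force: 0.0
clock: 2.75
tool_pos: [0.426, -0.0816, 0.4048]
orientation: [180.0, 0.0, -165.0]
force: [0.8, -0.6, 0.4]
opening: 0.0874
gripper_force: 0.0
clock: 3.38
tool_pos: [0.4889, 0.0608, 0.4048]
orientation: [180.0, 0.0, -165.0]
force: [0.1, -0.2, 0.1]
opening: 0.0878
gripper_force: 0.0
3.375 [ 2.99959685e+01  3.14673939e+00 -2.16963584e+01 -2.31420537e-03
 -6.51404311e+01 -1.04987460e+02] [0.4888833  0.06075693 0.40477041] [ 1.79993712e+02  1.53676522e-02 -1.64992465e+02]
```

```bash
(python3 -m handwheel '[[1,0,0,0,0,0,-1],[1,0,0,0,0,0,-1],[1,0,0,0,0,0,-1],[1,0,0,0,0,0,-1],[1,0,0,0,0,0,-1]]'
python3 -m handwheel '[[1,0,0,0,0,0,-1],[1,0,0,0,0,0,-1],[1,0,0,0,0,0,-1],[1,0,0,0,0,0,-1],[1,0,0,0,0,0,-1]]'
python3 -m handwheel '[[1,0,0,0,0,0,-1],[1,0,0,0,0,0,-1],[1,0,0,0,0,0,-1],[1,0,0,0,0,0,-1],[1,0,0,0,0,0,-1]]'
python3 -m handwheel '[[1,0,0,0,0,0,-1],[1,0,0,0,0,0,-1],[1,0,0,0,0,0,-1],[1,0,0,0,0,0,-1],[1,0,0,0,0,0,-1]]'
python3 -m handwheel '[[1,0,0,0,0,0,-1],[1,0,0,0,0,0,-1],[1,0,0,0,0,0,-1],[1,0,0,0,0,0,-1],[1,0,0,0,0,0,-1]]'
python3 -m handwheel '[[1,0,0,0,0,0,-1],[1,0,0,0,0,0,-1],[1,0,0,0,0,0,-1],[1,0,0,0,0,0,-1],[1,0,0,0,0,0,-1]]'
python3 -m handwheel '[[1,0,0,0,0,0,-1],[1,0,0,0,0,0,-0.4],[1,0,0,0,0,0,0]]')|tail -6
python3 - <<'E'
from plant import *
from h import *
o=get_obs();s=snapshot("wrist");cv2.imwrite("pics/w1.png",s["color"][:,:,::-1])
print(o['clock'],o['joint_pos'],rel(o,[.4906,.0588,.1397+.159],23.2), o["moment"])
E
```

```text
clock: 7.5
tool_pos: [0.4886, 0.0598, 0.4047]
orientation: [-180.0, 0.0, 23.4]
force: [0.3, -1.1, -1.3]
opening: 0.0874
gripper_force: 0.0
7.5 [ 2.99052444e+01  3.11295452e+00 -2.17460868e+01 -2.81958234e-03
 -6.51413574e+01  8.34773968e+01] (array([  1.48504804,   1.68199321, 105.9710856 ]), array([-0.00249539,  0.00069075,  0.18145592])) [-0.14027641  0.07534986 -0.02661255]
```

View pics/w1.png

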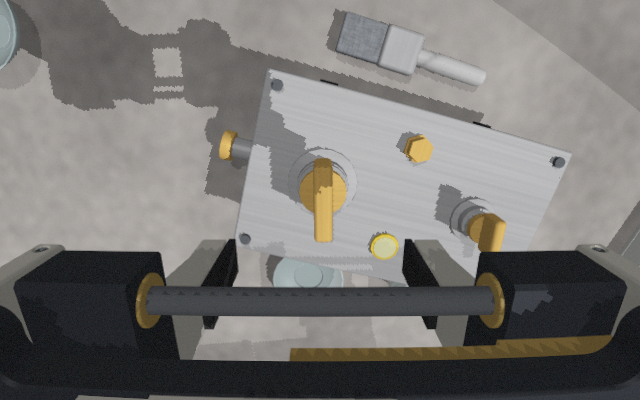

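The wrist view shows the bar running vertically at column 323, rows 158–241, so the fingers straddle it and the yaw matches. I'll check the model projection for position and height.

```bash
cat >> h.py <<'E'
def wcam(o,s):
    T=np.eye(4);T[:3,:3]=Ro.from_euler("xyz",o["orientation"],degrees=True).as_matrix();T[:3,3]=o["tool_pos"]
    M=np.linalg.inv(T@np.array(s["tool_from_camera"]));return dict(s,R=M[:3,:3],t=M[:3,3])
def bar(p,yaw,X): return Ro.from_euler("z",yaw,degrees=True).apply(np.array(X)*1e-3)+p
E
python3 - <<'E'
from plant import *
from h import *
o=get_obs();s=wcam(o,snapshot("wrist"));im=s["color"].copy()
X=[(-30,-7,12),(30,-7,12),(30,7,12),(-30,7,12)]
q=proj(s,bar([.4906,.0588,.1397],23.2,X));print(q)
m=cv2.resize(im[130:270,250:400,::-1],None,fx=4,fy=4,interpolation=cv2.INTER_CUBIC)
cv2.polylines(m,[np.int32((q-[250,130]+.5)*4)],True,(255,0,255),1);cv2.imwrite("pics/w2.png",m)
E
```

```text
[[330.75833704 242.57117841]
 [331.84193986 165.57836427]
 [312.07223591 165.52111819]
 [312.42695043 242.51883867]]
```

View pics/w2.png

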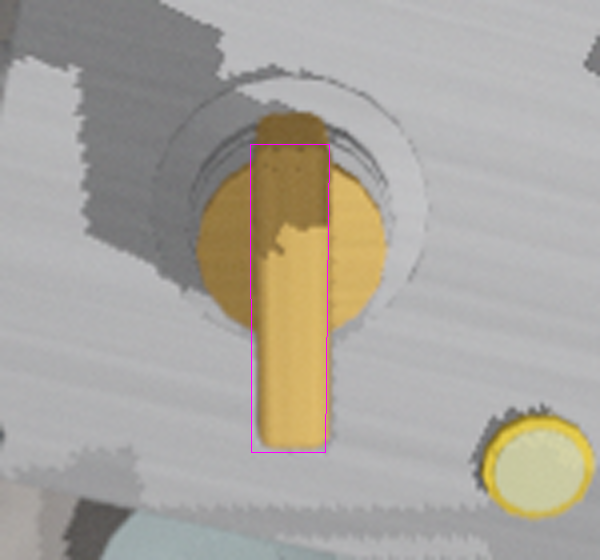

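```bash
python3 -m handwheel '[[1,0.06,0.1,0.5,0,0,0.08],[1,0,0,1,0,0,0],[1,0,0,1,0,0,0],[1,0,0,1,0,0,0],[1,0,0,0.66,0,0,0]]'
python3 -m handwheel '[[1,0,0,0,0,0,0],[1,0,0,0,0,0,0]]'
python3 -m handwheel '[[-1,0,0,0,0,0,0],[-1,0,0,0,0,0,0],[-1,0,0,0,0,0,0],[-1,0,0,0,0,0,0],[-1,0,0,0,0,0,0]]'
python3 - <<'E'
from plant import *
from h import *
o=get_obs();s=snapshot("wrist");cv2.imwrite("pics/w3.png",s["color"][:,:,::-1])
print(rel(o,[.4906,.0588,.1397+.159],23.2), o["moment"],o["force"],o["opening"],o["gripper_force"])
E
```

```text
clock: 8.22
tool_pos: [0.4906, 0.0577, 0.2986]
orientation: [-180.0, 0.1, 22.9]
force: [-0.2, 0.4, -0.1]
opening: 0.0876
gripper_force: 0.0
clock: 8.48
tool_pos: [0.4913, 0.0581, 0.3009]
orientation: [180.0, -0.0, 22.9]
force: [0.4, 0.3, 0.0]
opening: 0.0873
gripper_force: 0.0
clock: 9.1
tool_pos: [0.491, 0.0581, 0.3007]
orientation: [-180.0, -0.0, 22.9]
force: [-1.0, -0.5, 0.8]
opening: 0.043
gripper_force: 0.0
(array([-0.07119435, -0.82904193,  1.99632967]), array([-0.00083695, -0.00088048, -0.28077329])) [-0.14169489  0.09014475 -0.03057018] [-0.99586348 -0.46685848  0.80441892] 0.04303699679462401 0.0
```

View pics/w3.png

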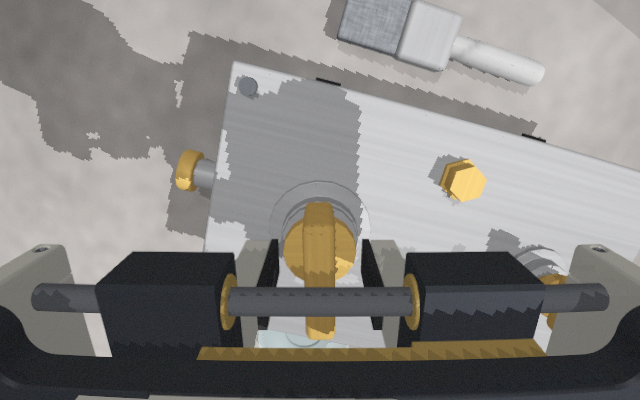

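The bar sits centred between the closing pads (column 319), with the fingers still 43 mm apart. I'll finish closing.

```bash
python3 -m handwheel '[[-1,0,0,0,0,0,0],[-1,0,0,0,0,0,0],[-1,0,0,0,0,0,0],[-1,0,0,0,0,0,0],[-1,0,0,0,0,0,0]]'
python3 -m handwheel '[[-1,0,0,0,0,0,0],[-1,0,0,0,0,0,0]]' | tail -3
cat > m.py <<'E'
from plant import *
o=get_obs();print(round(o["clock"],2),"yaw",o["orientation"].round(2),"M",o["moment"].round(3),"q6",o["joint_pos"][5].round(2),"t6",o["tau"][5].round(3),"F",o["force"].round(1),o["opening"].round(4))
E
python3 m.py
python3 -m handwheel '[[-1,0,0,0,0,0,0.5],[-1,0,0,0,0,0,0.5]]' >/dev/null; python3 m.py
python3 -m handwheel '[[-1,0,0,0,0,0,0.5]]' >/dev/null; python3 m.py
```

```text
clock: 9.78
tool_pos: [0.491, 0.0581, 0.3006]
orientation: [-180.0, -0.0, 22.9]
force: [-1.0, 1.4, -0.1]
opening: 0.0137
gripper_force: 29.9
force: [-1.6, 1.4, 0.5]
opening: 0.0139
gripper_force: 29.9Traceback (most recent call last):
  File "m.py", line 2, in <module>
    o=get_obs();print(round(o["clock"],2),"yaw",o["orientation"].round(2),"M",o["moment"].round(3),"q6",o["joint_pos"][5].round(2),"t6",o["tau"][5].round(3),"F",o["force"].round(1),o["opening"].round(4))
                                                                                                                                                                                     ^^^^^^^^^^^^^^^^^^
AttributeError: 'float' object has no attribute 'round'
Traceback (most recent call last):
  File "m.py", line 2, in <module>
    o=get_obs();print(round(o["clock"],2),"yaw",o["orientation"].round(2),"M",o["moment"].round(3),"q6",o["joint_pos"][5].round(2),"t6",o["tau"][5].round(3),"F",o["force"].round(1),o["opening"].round(4))
                                                                                                                                                                                     ^^^^^^^^^^^^^^^^^^
AttributeError: 'float' object has no attribute 'round'
Traceback (most recent call last):
  File "m.py", line 2, in <module>
    o=get_obs();print(round(o["clock"],2),"yaw",o["orientation"].round(2),"M",o["moment"].round(3),"q6",o["joint_pos"][5].round(2),"t6",o["tau"][5].round(3),"F",o["force"].round(1),o["opening"].round(4))
                                                                                                                                                                                     ^^^^^^^^^^^^^^^^^^
AttributeError: 'float' object has no attribute 'round'
```

```bash
sed -i 's/,o\["opening"\].round(4)//' m.py; python3 m.py
python3 -m handwheel '[[-1,0,0,0,0,0,0.5]]' >/dev/null; python3 m.py
python3 -m handwheel '[[-1,0,0,0,0,0,0.5]]' >/dev/null; python3 m.py
```

```text
10.4 yaw [-180.      0.     13.83] M [0.517 0.489 0.072] q6 74.26 t6 0.66 F [-1.2  1.3  0.6]
10.53 yaw [180.     0.    10.83] M [0.409 0.511 0.043] q6 71.26 t6 0.659 F [-1.1  1.7  0.1]
10.65 yaw [180.     0.     7.83] M [0.352 0.487 0.285] q6 68.26 t6 0.484 F [-1.1  1.   1.1]
```

```bash
python3 -m handwheel '[[-1,0,0,0,0,0,0.2]]' >/dev/null; python3 m.py
python3 -m handwheel '[[-1,0,0,0,0,0,0.2]]' >/dev/null; python3 m.py
```

```text
10.78 yaw [179.99   0.     6.72] M [0.391 0.427 0.451] q6 67.14 t6 -0.411 F [-0.9  0.6  0.4]
10.9 yaw [179.99   0.     5.52] M [0.312 0.499 0.418] q6 65.94 t6 -0.142 F [-1.1  1.1 -0.5]
```

```bash
python3 -m handwheel '[[-1,0,0,0,0,0,0.4],[-1,0,0,0,0,0,0.4]]' >/dev/null; python3 m.py
python3 -m handwheel '[[-1,0,0,0,0,0,0.4],[-1,0,0,0,0,0,0.4]]' >/dev/null; python3 m.py
python3 - <<'E'
from plant import *
from h import *
o=get_obs();s=snapshot("wrist");cv2.imwrite("pics/w4.png",cv2.resize(s["color"][170:350,240:400,::-1],None,fx=3.3,fy=3.3,interpolation=cv2.INTER_CUBIC))
E
```

```text
11.15 yaw [179.99   0.     0.67] M [0.279 0.476 0.498] q6 61.09 t6 0.096 F [-1.6  1.1  0. ]
11.4 yaw [179.99   0.    -4.13] M [0.222 0.52  0.529] q6 56.29 t6 0.051 F [-0.7  1.4  0.7]
```

View pics/w4.png

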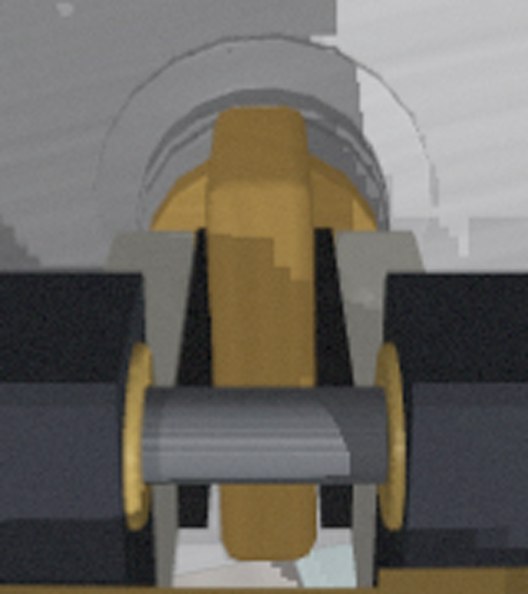

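Still gripped firmly, with the bar running from (258,185) to (268,555) in the crop, a lag of about 2°. Torque and yaw both put it about 12–13° past snug, so I'll add 2.5°, then open and lift.

```bash
python3 -m handwheel '[[-1,0,0,0,0,0,0.4],[-1,0,0,0,0,0,0]]' >/dev/null; python3 m.py
python3 -m handwheel '[[1,0,0,0,0,0,0],[1,0,0,0,0,0,0],[1,0,0,0,0,0,0],[1,0,0,0,0,0,0],[1,0,0,0,0,0,0]]' |tail -2
python3 -m handwheel '[[1,0,0,0,0,0,0],[1,0,0,0,0,0,0],[1,0,0,0,0,0,0],[1,0,0,0,0,0,0],[1,0,0,0,0,0,0]]' |tail -2
python3 -m handwheel '[[1,0,0,-0.5,0,0,0],[1,0,0,-1,0,0,0],[1,0,0,-1,0,0,0],[1,0,0,-1,0,0,0],[1,0,0,-0.7,0,0,0]]' |tail -2
python3 -m handwheel '[[1,0,0,0,0,0,0],[1,0,0,0,0,0,0]]'
python3 - <<'E'
from plant import *
from h import *
o=get_obs();s=wcam(o,snapshot("wrist"))
m=cv2.resize(s["color"][130:270,250:400,::-1],None,fx=4,fy=4,interpolation=cv2.INTER_CUBIC)
for y,c in ((-6.5,(255,0,255)),):
    q=proj(s,bar([.4906,.0584,.1397],y,[(-30,-7,12),(30,-7,12),(30,7,12),(-30,7,12)]))
    cv2.polylines(m,[np.int32((q-[250,130]+.5)*4)],True,c,1)
cv2.imwrite("pics/w5.png",m);print(o["orientation"],o["clock"])
E
```

```text
11.7 yaw [179.99   0.    -6.42] M [0.16  0.412 0.426] q6 54.0 t6 -0.782 F [-0.3  0.9  1. ]
opening: 0.0588
gripper_force: 0.0
opening: 0.0875
gripper_force: 0.0
opening: 0.0876
gripper_force: 0.0
clock: 13.82
tool_pos: [0.4907, 0.058, 0.4055]
orientation: [-180.0, 0.0, -6.5]
force: [-0.2, -0.1, -0.7]
opening: 0.0875
gripper_force: 0.0
[-1.79993815e+02  1.54728013e-02 -6.48775727e+00] 13.825
```

View pics/w5.png

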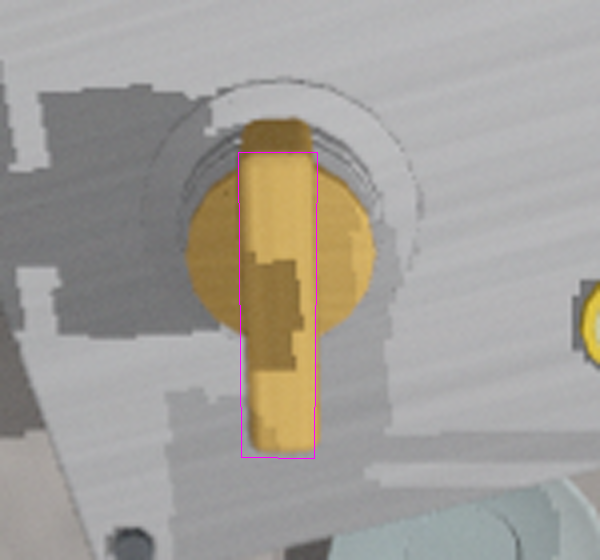

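Released, and the bar is now at about yaw −5°. I'll check the turn independently from the collar's tick mark in the scene camera, before and after.

Run:
```python
from plant import *
from h import *
s=snapshot("scene");a=s["color"][:,:,::-1].copy();cv2.imwrite("pics/scene1.png",a);b=cv2.imread("pics/scene0.png")
f=lambda m:cv2.resize(m[205:235,295:335],(400,300),interpolation=cv2.INTER_CUBIC)
m=np.hstack([f(b),f(a)])
cv2.imwrite("pics/cmp.png",m)
for z in (.112,.108,.104):
  print(z,[(t,((proj(s,bar([.4906,.0586,z],t,[(22,0,0)]))[0]-[295,205]+.5)*10).round().tolist()) for t in range(-90,60,15)])
```

```text
0.112 [(-90, [84.0, 110.0]), (-75, [101.0, 123.0]), (-60, [124.0, 133.0]), (-45, [153.0, 140.0]), (-30, [184.0, 142.0]), (-15, [215.0, 139.0]), (0, [245.0, 133.0]), (15, [270.0, 123.0]), (30, [290.0, 109.0]), (45, [302.0, 94.0])]
0.108 [(-90, [85.0, 129.0]), (-75, [102.0, 142.0]), (-60, [125.0, 152.0]), (-45, [154.0, 158.0]), (-30, [184.0, 160.0]), (-15, [216.0, 158.0]), (0, [245.0, 151.0]), (15, [270.0, 141.0]), (30, [290.0, 128.0]), (45, [302.0, 113.0])]
0.104 [(-90, [85.0, 147.0]), (-75, [103.0, 160.0]), (-60, [126.0, 170.0]), (-45, [154.0, 177.0]), (-30, [185.0, 179.0]), (-15, [216.0, 176.0]), (0, [246.0, 170.0]), (15, [271.0, 159.0]), (30, [290.0, 146.0]), (45, [303.0, 131.0])]
```

View pics/cmp.png

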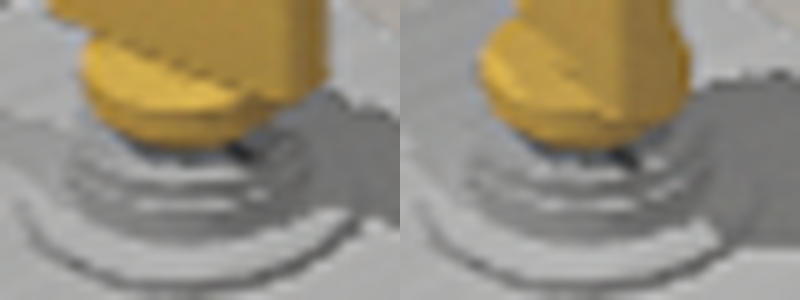

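The tick was near (240,152) in the left crop and is now near (226,158) in the right one, so the collar has been dragged clockwise. I'll quantify with subpixel centroids.

Run:
```python
from plant import *
from h import *
s=snapshot("scene")
for n in ("scene0","scene1"):
    g=cv2.cvtColor(cv2.imread(f"pics/{n}.png"),cv2.COLOR_BGR2GRAY).astype(float)
    print(n);print(g[217:224,311:325].astype(int))
w=cv2.imread("pics/w1.png");g=cv2.cvtColor(w,cv2.COLOR_BGR2GRAY)
print("w1");print(g[155:180,328:350])
for z in (.112,.108):
  for r in (19,22): print(z,r,[(t,(proj(s,bar([.4906,.0586,z],t,[(r,0,0)]))[0]).round(1).tolist()) for t in range(-30,31,10)])
```

```text
scene0
[[128 126 123 122 115 110 112 105 100  95  90 103 112 112]
 [123 123 120 118 115 113 109 104  96  91  90  87  89  97]
 [ 86  90  89  92  95  95  74  53  75  87  88  89 106 101]
 [ 88  85  79  81  88  91  80  54  43  66  84 106 103  98]
 [139 136 104 106 118 126 127 111  85  84  92  99 105 109]
 [173 172 173 173 173 175 168 157 132 108 104 105 112 106]
 [132 136 124 113 109 105 102  99 100 107 104 105 103  98]]
scene1
[[129 127 121 118 106 103 104 100  95  98  92 106 116 116]
 [126 123 120 115 111 106 103 102  94  90  91 109 117 111]
 [ 94  96  99  99  99  85  82  89  95  95 108 119 115 109]
 [ 94  94  82  88  79  50  50  77 113 124 118 115 109 103]
 [140 136 101 105 106  98  69  66 127 154 133 105 105 112]
 [152 154 157 157 159 160 125  99 106 105 105 112 115 108]
 [119 126 129 119 105 103  96 101 107 113 127 138 121 101]]
w1
[[185 184 183 181 182 182 180 179 182 181 181 181 182 181 163 152 174 186
  187 187 188 186]
 [186 186 183 183 182 181 182 182 182 182 181 182 181 181 181 171 154 174
  183 188 187 187]
 [181 186 185 186 183 185 186 183 184 182 182 181 183 181 182 182 173
[... 2034 characters left out ...]
 146 165 176 170
  181 169 187 192]]
0.112 19 [(-30, [312.9, 217.8]), (-20, [314.8, 217.7]), (-10, [316.5, 217.5]), (0, [318.2, 217.0]), (10, [319.7, 216.5]), (20, [321.0, 215.8]), (30, [322.1, 215.0])]
0.112 22 [(-30, [312.9, 218.7]), (-20, [315.0, 218.6]), (-10, [317.0, 218.3]), (0, [319.0, 217.8]), (10, [320.7, 217.1]), (20, [322.2, 216.4]), (30, [323.5, 215.4])]
0.108 19 [(-30, [313.0, 219.6]), (-20, [314.8, 219.6]), (-10, [316.6, 219.3]), (0, [318.2, 218.9]), (10, [319.7, 218.3]), (20, [321.1, 217.6]), (30, [322.1, 216.9])]
0.108 22 [(-30, [312.9, 220.5]), (-20, [315.0, 220.4]), (-10, [317.1, 220.1]), (0, [319.0, 219.6]), (10, [320.8, 219.0]), (20, [322.3, 218.2]), (30, [323.5, 217.3])]
```

```bash
python3 -c "
from plant import *
print(close_job())"
```

```text
the job is handed in; nothing more can be done
None
```

The large plug is tightened to an estimated 13–14° past snug (torque and hand angle gave 13–15°, the collar's tick mark about 10°). It was then released with the arm lifted clear, the vent plug was not touched, and the job was handed in at about 14 s.

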